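Park the index plunger and set the length stop to the sample batten

ROBOT

A 6-joint arm with a two-finger parallel gripper is mounted at the origin on the work surface. World frame = base frame: x ahead of the robot, y to its left, z up, the work surface at z = 0. Lengths are in mm, angles in rad, forces in N, time in s.
With the tool pointing down it reaches from about 275 to 725 mm from the base axis. Payload 15.9 kg.
Tool frame: the origin (TCP) lies midway between the tips of the shut fingers; the grasp point (between the pads) lies 19 mm behind it (pinch_z is the distance from the TCP to the grasp point, in mm); z points along the fingers, y is the line along which they close (so a half turn about z gives the same grasp; the last joint's range is limited). The gripper opens to 85 mm and grips with 20 to 120 N. Pads are 22 mm wide; open, the fingers measure 114 mm over their backs; the gripper's body (76 mm by 85 mm) begins 54 mm behind the grasp point. The pads swing forward as they close: fully open they stand 13 mm farther back than shut.
Start: joints at [-1.328, 0.213, -0.034, 1.323, 0, 1.571], TCP at [120.205, -485.321, 231.306] pointing down, gripper open.
Joint ranges: [-2.98, 2.98], [-0.74, 1.72], [-1.14, 1.35], [-2.1, 2.04], [-1.57, 1.44], [-3.14, 3.14]. Speed limits (rad/s): [1.89, 1.89, 2.39, 2.57, 3.14, 3.14].

INTERFACE

Orientations are given as a unit quaternion [w, x, y, z].
In Python, from cell import get_obs, camera, calibration, finish_job, pinch_z gives the robot as it stands.
- The arm moves only by the tool arm_command, never from a script. Its argument "motion" is a list of rows, each a list of 3 entries, a list of its own where there are three numbers: the shift along the tool's x, y, z in mm, then the turn, a rotation vector about the tool's x, y, z in degrees, then the finger opening in mm, from 0 to 85.4. In form: [[[x, y, z], [rx, ry, rz], jaw], ...]. A call has 1 to 5 rows; each row shifts and turns the commanded pose from where the row before left it, along the tool's axes as they then stand; what a row does not reach is not made up. A row lasts 1/12 s, in which the tool goes at most 41.7 mm and 7.16 degrees, less where a joint would pass 70% of its speed; a pose out of reach is approached as far as the arm can. A call is refused whole if a number of a shift passes 41.7 or a number of a turn 7.16, either way. A call with a gripper value outside its range is refused whole. The fingers move at their own pace and stop on an object; "force" is the grip in N (left out, the last holds). Time passes only in rows, so rows that do not move let the fingers close. It gives the time, the measured TCP pose, the force, the opening and the grip force at its end, in the units of the state.
- get_obs(): the state, without advancing time (a new reading comes with each control period).
- camera(name): name is "side" or "top"; returns (picture, depth): 400x640x3 uint8, red, green, blue; 400x640 float32, mm along the optical axis (not along the pixel's ray), 0 where there is no reading.
- calibration(name): a dict with "fx", "fy", "cx", "cy" (pixels), "extrinsics" (4x4, takes a point from camera to world coordinates). Camera axes: x right, y down, z forward; pixel columns grow to the right and rows downward; lengths in mm; the calibration is good to about 2 mm. A picture is of the moment at which its call begins. calibration takes no time and is no camera call.
- finish_job(): hands the job in; it is judged then, once.
The state is a dict: "t": time; "joint_pos": joint angles; "joint_velocities": joint speeds; "joint_torque": joint torques, N m; "position": TCP position; "eef_rot": TCP orientation; "force": force on the tool from outside, world axes, zero at the start; "torque": the same for the moment, N m; "opening": finger opening in mm; "finger_force": force on a finger pad.
Only numpy, scipy, OpenCV 4.12 (cv2) and the standard library are available. Lean on these libraries where they do the work, as an engineer would, in place of code of your own. Each camera call takes 0.05 s, during which the arm holds its last target. There are 200 camera calls.

TASK

The saw's length stop is locked in a hole of the fence by its spring plunger. Pull the plunger's T-handle up until its cross-pin is free of its slot, twist it a quarter turn and let it down into the rest notch so that it stays retracted by itself; do not wrench it while the pin is still in the slot, nor haul on it at the end of its travel. Then push the stop gently along the fence until its bumper screw just touches the end of the sample batten, without shifting the batten or anything else lying around.

Things in the scene. Friction and masses are not known exactly. Their poses are not given: they have to be found in the camera images.
- tee_grip (a point): centre of the plunger's black T-handle bar, 46 long x 13 wide x 18 mm tall, flat sides; y along the bar, z up the plunger's vertical axis, which passes through it. Pinch across the width from above. Bolt home: 182 mm above the bench, bar's underside 11 to 25 mm above the 25 mm square barrel, only an 8 mm stem between. Lifts with joint bolt, turns with joint tee
- bolt (a joint): lift of the spring bolt, m; 0 = nose 5 mm down in a fence hole, stop locked. Spring: 7.5 N at 0, +0.3 N per mm, friction below 1 N. Its cross-pin (parallel to the bar) leaves the barrel's slot at a lift of 9.5 to 23.5 mm: unmeasured, the barrel is screwed in to a new depth each time. Hard end stop 1.5 mm above that (15 N on top of the spring harms it); in the rest notch it sits 2.8 mm below it
- tee (a joint): turn of the T-handle, rad, counter-clockwise from above positive; 0 = cross-pin in its slot (0.09 play; over 0.3 N m there harms it). Clear of the slot it turns freely (about 0.02 N m, range -2.2 to 2.2). The rest notch, a V across the crown, is at +1.57 and -1.57 alike; let down within 0.15 of it, the pin is drawn in by the spring; elsewhere it stays on the crown or drops back
- stop (a joint): travel of the stop along the fence, m, 0 at its starting hole (1 mm play while locked); grows towards the batten, up to 0.22. 3 N of sliding friction; stays where it is left
- stop_face (a point): point on the flat front face of the stop's foot: 20 mm above the bed, 70 mm in front (fence -x) of the plunger's axis and 35 mm along fence y from it; y along the fence to the batten, z up. A steel bumper screw, 13 mm across, stands out of this face 8 mm to the fence's side of this point; its tip, which meets the batten, is 6 to 26 mm ahead of the face: set anew each time, unmeasured
- stop_back (a point): middle of the flat back face of the stop's foot, to push on (towards +y). Foot: upright aluminium plate 16 mm thick (y), 86 mm wide (x, 34 to 120 mm in front of the plunger's axis); this point is 34 mm above the bed, 28 mm below the foot's top edge and 95 mm in front of the axis. Same axes as stop_face. 70 mm behind it are free to the bed, but for the screw's 8 mm thread 33 mm towards the fence
- piece: sample batten, planed pale wood 70 wide x 45 high x 950 mm long, 1.2 to 2 kg, loose on the bed against the fence. Origin: middle of the lower edge of the end face that looks at the stop; y along the batten away from the stop, z up. Starts 65 to 185 mm ahead of the stop's face
- housing: plunger's barrel and lock nut in the stop's saddle: origin on the plunger's axis at the saddle's top, y along the barrel's slot, z up. The barrel's crown is 18 to 32 mm above the origin
- fence: aluminium saw fence on a grey bed, fixed. Origin on the bench under the starting hole; x away from the robot, y along the fence to the saw, z up. Above the bench: bed top 60, fence top 110, saddle top 132 mm. Fence 40 mm thick, saddle 72 x 70 mm centred on the plunger, bed from 160 mm in front of the origin to 30 mm behind
- screw_box: red-lidded cardboard screw box 75 x 115 x 50 mm behind the fence, origin under its middle; leave alone
- tape_roll: roll of masking tape, 100 mm across, 25 mm high, behind the fence, origin under its middle; leave alone
- glue_bottle: white glue bottle, 60 mm across, 170 mm tall, behind the fence, origin under its middle; leave alone
- try_square: try square, 110 mm wooden stock and 150 mm steel blade, lying on the batten 200 mm or more from its end, origin under the stock's middle; leave alone
- pencil: red carpenter's pencil 165 mm long on the bed's front edge, origin under its middle; leave alone
- offcut: block of wood 70 x 40 x 45 mm on the bed near its free end, behind the stop, origin under its middle; leave alone
- tape_measure: tape measure 72 x 40 x 66 mm on the bench behind the fence, level with the plunger, origin under its middle; leave alone

How it is judged:
By the outcome, as a careful person would: the job done as asked, in the order asked, and still so for the second after the job is handed in, with the robot touching nothing.
It also fails if it takes over 72 s, if anything falls off the work surface, if the arm or the gripper's body presses on something with over 40 N, if the wrist force passes 120 N, or if a joint passes its speed limit or range.

## Working session

There is one attempt and no reset: what is moved stays moved. The work goes in short steps, Python scripts to look and compute and a tool call to move; the robot and the scene stay as the last step left them, time stands still between calls to the robot, and variables do not carry over. Pictures are saved under pics/ and viewed, at most 10 in all, crops included, and the job is handed in when it is done.

Besides the shell and the picture viewer there is one more tool, called after ">>>" as a command line: name --argument value ..., lists and objects as JSON in quotes. arm_command: Moves the arm, as the interface text tells. Its arguments: {"type":"object","properties":{"motion":{"type":"array"},"force":{"type":"number"}},"required":["motion"]}

```bash
mkdir -p pics; ls; cat > h.py <<'E'
import numpy as np,cv2
from cell import *
def snap(n,f):
    p,d=camera(n); cv2.imwrite('pics/'+f,p[:,:,::-1]); np.savez('pics/'+f+'.npz',p=p,d=d); return p,d
def pts(n,d):
    c=calibration(n); v,u=np.mgrid[:d.shape[0],:d.shape[1]]
    P=np.stack([(u-c['cx'])/c['fx']*d,(v-c['cy'])/c['fy']*d,d,np.ones_like(d)],-1)
    return (P@np.array(c['extrinsics']).T)[...,:3]
def ray(n,u,v,z):
    c=calibration(n);E=np.array(c['extrinsics']); r=E[:3,:3]@np.array([(u-c['cx'])/c['fx'],(v-c['cy'])/c['fy'],1]); o=E[:3,3]
    return o+r*(z-o[2])/r[2]
E
python3 - <<'E'
from h import *
print(get_obs(), pinch_z)
for n in('side','top'):
    snap(n,n+'0.png'); c=calibration(n); print(n,c['fx'],np.round(c['extrinsics'],3).tolist())
E
```

```text
pics
{'t': 0.0, 'joint_pos': array([-1.32798289e+00,  2.13359387e-01, -3.50470001e-02,  1.32348344e+00,
       -8.34500602e-06,  1.57084943e+00]), 'joint_velocities': array([ 1.40738779e-03, -8.27434926e-04,  1.83216280e-03, -1.69303872e-03,
       -2.96542780e-05,  1.05817875e-03]), 'joint_torque': array([-3.23784341e-03, -6.86158490e+01,  4.87119520e+01,  1.76793756e-02,
       -2.29489824e-04, -1.40159713e-05]), 'position': array([ 120.13579212, -485.01481425,  230.81934035]), 'eef_rot': array([-5.42218786e-04,  9.92642319e-01,  1.21082321e-01, -7.03724211e-05]), 'force': array([ 0.65953385, -0.51802315, -0.42018153]), 'torque': array([0.02645517, 0.03866285, 0.01431453]), 'finger_force': 0.0, 'opening': 85.60931614535343} 18.700000000000003
side 417.0377712702817 [[-0.876, -0.222, 0.427, 68.876], [-0.482, 0.42, -0.769, 1010.322], [-0.008, -0.88, -0.475, 702.858], [0.0, 0.0, 0.0, 1.0]]
top 429.98943350106003 [[0.008, -0.991, 0.133, 404.157], [-1.0, -0.008, 0.006, 105.399], [-0.005, -0.133, -0.991, 1169.857], [0.0, 0.0, 0.0, 1.0]]
```

View pics/side0.png

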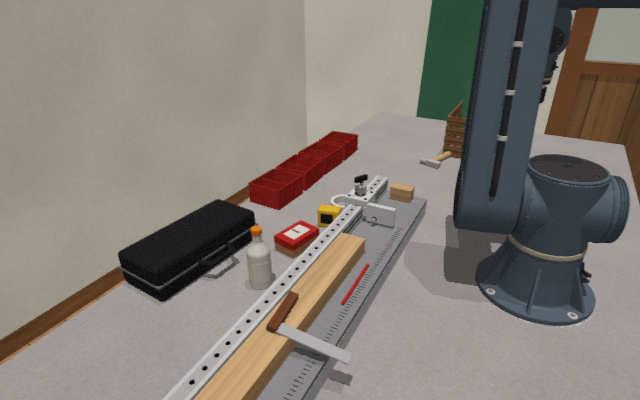

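View pics/top0.png

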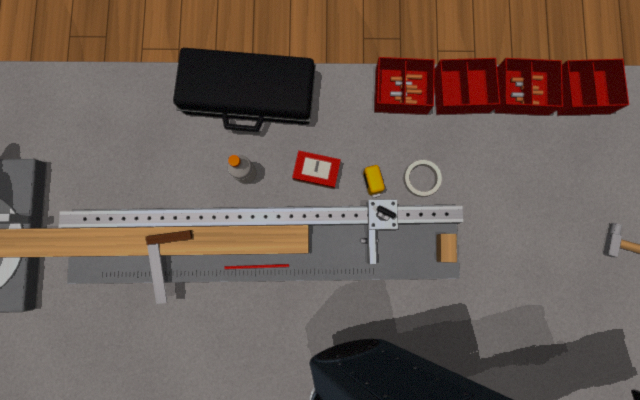

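The top view shows the saddle at about (383,214), with the T-bar tilted about 25° in it. The foot runs down to (373,262), the batten end is at (308,240), and the offcut is at (448,247). In the side view the T-bar is at (361,180) and the foot at (380,214).

```bash
python3 - <<'E'
from h import *
T=np.load('pics/top0.png.npz');S=np.load('pics/side0.png.npz')
a=cv2.resize(T['p'][190:275,295:405],None,fx=5,fy=5,interpolation=2); b=cv2.resize(S['p'][165:240,320:430],None,fx=5,fy=5,interpolation=2)
cv2.imwrite('pics/crop.png',np.vstack([a,b])[:800,:,::-1][:, :])
im=np.zeros((425,800,3),np.uint8); im[:,:550]=a; 
cv2.imwrite('pics/crop.png',np.hstack([cv2.resize(a,(400,309)),cv2.resize(b,(400,309))])[:,:,::-1])
P=pts('top',T['d'])
# fence holes/edges: points at height~110
m=(abs(P[...,2]-110)<6)&(P[...,1]<700)&(P[...,0]<600)&(P[...,0]>350)
y,x=np.nonzero(m); print(m.sum(), x.min(),x.max(),y.min(),y.max())
q=P[m][:,:2]; r=cv2.minAreaRect(q.astype(np.float32)); print('fence rect',r)
dk=(T['p'].max(-1)<60); dk[:200]=0;dk[225:]=0;dk[:,:372]=0;dk[:,398:]=0
v,u=np.nonzero(dk); rc=cv2.minAreaRect(np.c_[u,v].astype(np.float32)); print('bar px',rc, len(u))
bp=np.array([ray('top',a,b,191) for a,b in zip(u,v)]); print('bar',bp.mean(0),cv2.minAreaRect(bp[:,:2].astype(np.float32)), np.median(P[dk],0))
w=np.linalg.svd(bp[:,:2]-bp[:,:2].mean(0),full_matrices=0)[2][0];print('axis',w)
for v in (232,240,248,256):
  print(v,[(u,*np.round(P[v,u]).astype(int)) for u in list(range(304,313,2))+list(range(358,382,2))])
E
```

```text
10138 82 462 177 273
fence rect ((488.2052001953125, 232.49649047851562), (231.15130615234375, 939.9591674804688), 2.5511631965637207)
bar px ((386.0999755859375, 211.8000030517578), (19.677398681640625, 5.81377649307251), 26.56505012512207) 104
bar [505.99542395 -36.28030036 191.        ] ((505.7665710449219, -36.509483337402344), (44.65644454956055, 13.447501182556152), 63.56365966796875) [505.38643713 -36.11066061 191.89419549]
axis [0.43387968 0.90097082]
232 [(304, np.int64(463), np.int64(154), np.int64(105)), (306, np.int64(463), np.int64(150), np.int64(104)), (308, np.int64(465), np.int64(146), np.int64(75)), (310, np.int64(466), np.int64(141), np.int64(56)), (312, np.int64(466), np.int64(136), np.int64(57)), (358, np.int64(466), np.int64(18), np.int64(62)), (360, np.int64(466), np.int64(12), np.int64(60)), (362, np.int64(466), np.int64(7), np.int64(62)), (364, np.int64(467), np.int64(2), np.int64(60)), (366, np.int64(467), np.int64(-3), np.int64(60)), (368, np.int64(463), np.int64(-3), np.int64(117)), (370, np.int64(463), np.int64(-7), np.int64(123)), (372, np.int64(463), np.
[... 2139 characters left out ...]
p.int64(404), np.int64(140), np.int64(64)), (312, np.int64(404), np.int64(135), np.int64(59)), (358, np.int64(405), np.int64(17), np.int64(59)), (360, np.int64(405), np.int64(13), np.int64(60)), (362, np.int64(405), np.int64(7), np.int64(57)), (364, np.int64(405), np.int64(2), np.int64(59)), (366, np.int64(405), np.int64(-3), np.int64(60)), (368, np.int64(405), np.int64(-4), np.int64(99)), (370, np.int64(405), np.int64(-6), np.int64(124)), (372, np.int64(405), np.int64(-11), np.int64(123)), (374, np.int64(405), np.int64(-16), np.int64(124)), (376, np.int64(406), np.int64(-28), np.int64(62)), (378, np.int64(406), np.int64(-34), np.int64(59)), (380, np.int64(406), np.int64(-39), np.int64(58))]
```

View pics/crop.png

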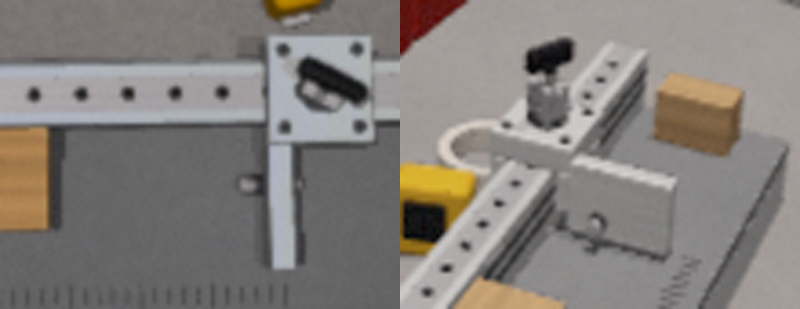

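The crops show the bar about 26° off the fence direction, the bumper tip near top pixel (361,241), and free space behind the foot. Now I'll approach the handle.

>>> arm_command --motion '[[[32,-23,0],[0,0,0],60],[[32,-23,0],[0,0,0],60],[[32,-23,0],[0,0,0],60],[[32,-23,0],[0,0,0],60],[[32,-23,0],[0,0,0],60]]' --force 40

```text
t: 0.52
position: [248.4, -333.6, 231.1]
eef_rot: [-0.0, 0.993, 0.121, -0.0]
force: [0.4, -0.6, 0.3]
opening: 60.0
finger_force: 0.0
```

>>> arm_command --motion '[[[32,-23,0],[0,0,0],60],[[32,-23,0],[0,0,0],60],[[32,-23,0],[0,0,0],60],[[32,-23,0],[0,0,0],60],[[32,-23,0],[0,0,0],60]]'

```text
t: 0.93
position: [376.3, -183.3, 231.3]
eef_rot: [0.0, 0.993, 0.121, 0.0]
force: [0.4, -1.1, -0.5]
opening: 59.7
finger_force: 0.0
```

>>> arm_command --motion '[[[32,-23,0],[0,0,0],60],[[32,-23,0],[0,0,0],60],[[32,-23,0],[0,0,0],60],[[32,-23,0],[0,0,0],60],[[32,-23,0],[0,0,0],60]]'

```text
t: 1.35
position: [504.0, -33.1, 231.1]
eef_rot: [0.0, 0.993, 0.121, -0.0]
force: [0.8, -1.5, 0.0]
opening: 59.9
finger_force: 0.0
```

>>> arm_command --motion '[[[0,0,0],[0,0,-7.1],50],[[0,0,0],[0,0,-7.1],50],[[0,0,0],[0,0,-7.1],50],[[0,0,0],[0,0,-7.1],50],[[0,0,0],[0,0,-7.1],50]]'

```text
t: 1.77
position: [503.0, -34.9, 231.0]
eef_rot: [-0.0, 0.907, 0.421, -0.0]
force: [-0.0, 0.0, -0.0]
opening: 50.4
finger_force: 0.0
```

>>> arm_command --motion '[[[0,0,0],[0,0,-7.1],50],[[0,0,0],[0,0,-7.1],50],[[0,0,0],[0,0,-0.7],50],[[0,0,0],[0,0,0],50]]'

```text
t: 2.1
position: [503.1, -35.1, 231.1]
eef_rot: [-0.0, 0.847, 0.531, -0.0]
force: [-0.9, 0.2, 1.6]
opening: 50.1
finger_force: 0.0
```

```bash
cat >> h.py <<'E'
from scipy.spatial.transform import Rotation as R
def where(tgt=None):
    o=get_obs(); q=o['eef_rot']; r=R.from_quat(q,scalar_first=True)
    print('t%.2f'%o['t'],np.round(o['position'],1),'F',np.round(o['force'],1),'T',np.round(o['torque'],2),'open %.1f ff %.1f'%(o['opening'],o['finger_force']),'j',np.round(o['joint_pos'],2))
    M=r.as_matrix(); print('yaw y %.2f'%np.degrees(np.arctan2(M[1,1],M[0,1])),'z',np.round(M[:,2],3))
    if tgt is not None: print('tool delta',np.round(M.T@(np.array(tgt)-o['position']),1))
    return o,M
E
python3 - <<'E'
from h import *
where([506,-36.3,168])
T=np.load('pics/top0.png.npz')
P=pts('top',T['d']); m=(abs(P[...,2]-132)<4)&(P[...,1]<0)&(P[...,1]>-80)&(P[...,0]>460)&(P[...,0]<550)
print('saddle',cv2.minAreaRect(P[m][:,:2].astype(np.float32)))
# fence hole line
g=cv2.cvtColor(T['p'],cv2.COLOR_RGB2GRAY)
H=[]
for u in range(75,365):
    for v in range(208,224):
        w=g[v-3:v+4,u-3:u+4]
        if g[v,u]==w.min() and g[v,u]<90: H.append(ray('top',u,v,110)[:2])
H=np.array(H);H=H[abs(H[:,0]-np.median(H[:,0]))<30]; print(len(H)); f=np.polyfit(H[:,1],H[:,0],1); print('x=',f, np.degrees(np.arctan(f[0])))
E
```

```text
t2.10 [503.1 -35.1 231.1] F [-0.9  0.2  1.6] T [ 0.01  0.   -0.03] open 50.1 ff 0.0 j [-0.07  0.22 -0.02  1.33 -0.    1.95]
yaw y -25.85 z [-0. -0. -1.]
tool delta [ 0.2  3.2 63.1]
saddle ((506.0582275390625, -36.5782470703125), (70.70528411865234, 70.30414581298828), 1.2389189004898071)
25
x= [-1.18503878e-02  5.05704198e+02] -0.6789454270622812
```

>>> arm_command --motion '[[[0,1.5,20],[0,0,0],50],[[0,1.5,20],[0,0,0],50],[[0,0,15],[0,0,0],50],[[0,0,8],[0,0,0],45],[[0,0,0],[0,0,0],40]]'

```text
t: 2.52
position: [504.9, -36.3, 166.8]
eef_rot: [-0.001, 0.847, 0.531, -0.001]
force: [-0.9, -0.2, 0.5]
opening: 40.2
finger_force: 0.0
```

>>> arm_command --motion '[[[0,0,0],[0,0,0],30],[[0,0,0],[0,0,0],25],[[0,0,0],[0,0,0],20],[[0,0,0],[0,0,0],16],[[0,0,0],[0,0,0],14]]'

```text
t: 2.93
position: [506.7, -36.5, 169.1]
eef_rot: [0.001, 0.847, 0.532, 0.001]
force: [3.3, -1.2, 2.2]
opening: 13.8
finger_force: 1.7
```

>>> arm_command --motion '[[[0,0,0],[0,0,0],8],[[0,0,0],[0,0,0],8],[[0,0,0],[0,0,0],8],[[0,0,0],[0,0,0],8]]'

```text
t: 3.27
position: [507.0, -36.6, 169.2]
eef_rot: [0.001, 0.847, 0.532, 0.001]
force: [5.2, -2.3, 5.3]
opening: 12.2
finger_force: 41.1
```

```bash
python3 - <<'E'
from h import *
where([506,-36.3,168])
snap('side','s1.png'); 
p=np.load('pics/s1.png.npz')['p']; cv2.imwrite('pics/s1c.png',cv2.resize(p[140:230,310:430],None,fx=5,fy=5,interpolation=2)[:,:,::-1])
E
```

```text
t3.27 [507.  -36.6 169.2] F [ 5.2 -2.3  5.3] T [-0.38 -1.04  0.02] open 12.2 ff 41.1 j [-0.07  0.25 -0.15  1.17 -0.    1.95]
yaw y -25.70 z [ 0.003 -0.001 -1.   ]
tool delta [-0.2 -1.   1.2]
```

View pics/s1c.png

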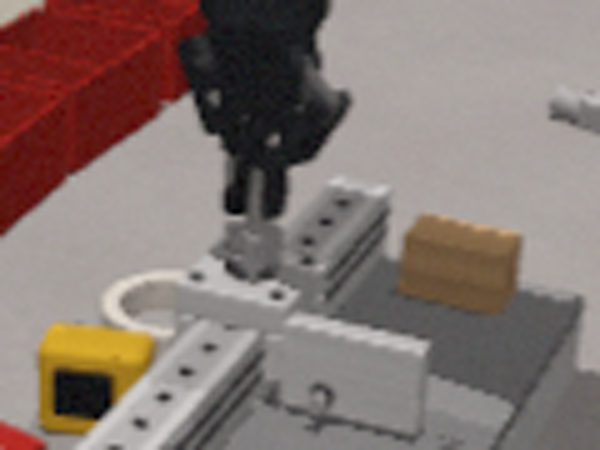

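The handle is gripped. In this crop the fingers hold the bar above the barrel at about (250,200), with nothing else touched. Now I'll lift in small steps while watching the force.

>>> arm_command --motion '[[[0,1,-1],[0,0,0],8],[[0,0,-1],[0,0,0],8],[[0,0,-1],[0,0,0],8],[[0,0,-1],[0,0,0],8],[[0,0,-1],[0,0,0],8]]'

```text
t: 3.73
position: [506.9, -36.7, 172.9]
eef_rot: [-0.0, 0.847, 0.532, -0.0]
force: [7.1, -0.6, -11.2]
opening: 12.4
finger_force: 39.2
```

>>> arm_command --motion '[[[0,0,-1],[0,0,0],8],[[0,0,-1],[0,0,0],8],[[0,0,-1],[0,0,0],8],[[0,0,0],[0,0,0],8]]'

```text
t: 4.07
position: [506.9, -36.7, 175.9]
eef_rot: [-0.0, 0.847, 0.532, -0.0]
force: [6.6, -0.1, -9.2]
opening: 12.1
finger_force: 39.2
```

>>> arm_command --motion '[[[0,0,-1],[0,0,0],8],[[0,0,-1],[0,0,0],8],[[0,0,-0.5],[0,0,0],8],[[0,0,0],[0,0,0],8]]'

```text
t: 4.4
position: [506.8, -36.7, 178.3]
eef_rot: [-0.0, 0.847, 0.532, -0.0]
force: [7.0, 0.2, -10.4]
opening: 12.3
finger_force: 39.2
```

>>> arm_command --motion '[[[0,0,-0.5],[0,0,0],8],[[0,0,0],[0,0,0],8],[[0,0,0],[0,0,0],8]]'

```text
t: 4.65
position: [506.8, -36.7, 178.7]
eef_rot: [-0.0, 0.847, 0.532, -0.0]
force: [5.7, -0.9, -10.9]
opening: 12.0
finger_force: 39.2
```

>>> arm_command --motion '[[[0,0,-0.5],[0,0,0],8],[[0,0,0],[0,0,0],8],[[0,0,0],[0,0,0],8]]'

```text
t: 4.9
position: [506.8, -36.7, 179.2]
eef_rot: [-0.0, 0.847, 0.532, -0.0]
force: [7.0, 0.1, -10.4]
opening: 12.1
finger_force: 39.2
```

```bash
python3 - <<'E'
from h import *
for n,f in (('side','side0'),('side','s1'),('top','top0')):
    d=np.load(f'pics/{f}.png.npz')['d']; P=pts(n,d)
    m=(abs(P[...,0]-506.5)<19)&(abs(P[...,1]+36.6)<19)&(P[...,2]>134)&(P[...,2]<172)
    print(f,m.sum(),np.round(np.sort(P[m][:,2]),1).tolist())
# crown by side ray: column profile
p=np.load('pics/side0.png.npz')['p']; g=cv2.cvtColor(p,cv2.COLOR_RGB2GRAY)
for v in range(176,200): print(v,g[v,352:370].tolist(), 'z on axis-plane %.0f'%0)
c=calibration('side');E=np.array(c['extrinsics'])
for z in (132,148,150,155,160,165,173,191):
    q=np.linalg.inv(E)@[506.5,-36.6,z,1]; print(z,np.round([c['fx']*q[0]/q[2]+c['cx'],c['fy']*q[1]/q[2]+c['cy']],1))
E
```

```text
side0 128 [134.1, 134.4, 134.5, 134.7, 134.8, 134.9, 135.0, 135.0, 135.9, 136.9, 137.3, 137.3, 137.4, 137.4, 137.5, 137.5, 137.7, 137.8, 137.9, 137.9, 138.0, 138.1, 138.3, 138.7, 138.8, 139.2, 139.3, 139.7, 140.0, 140.3, 140.6, 141.4, 141.4, 141.5, 141.7, 141.9, 141.9, 142.0, 142.2, 142.5, 142.7, 143.4, 144.0, 144.6, 145.1, 145.2, 145.2, 145.4, 145.5, 145.7, 145.9, 146.2, 146.9, 147.1, 147.5, 148.0, 148.7, 148.9, 149.0, 149.3, 149.5, 150.0, 150.5, 150.6, 150.6, 150.7, 151.3, 151.8, 151.9, 152.0, 152.0, 152.2, 152.3, 152.6, 152.8, 152.9, 153.0, 153.8, 153.8, 153.9, 155.1, 155.2, 155.6, 155.9, 156.2, 156.4, 156.6, 157.4, 157.8, 157.8, 157.9, 158.0, 158.0, 158.1, 158.3, 158.4, 158.5, 158.5, 158.6, 158.7, 159.1, 159.2, 159.2, 159.4, 159.5, 159.8, 159.8, 159.9, 160.0, 160.1, 160.3, 160.6, 160.7, 160.7, 161.0, 161.1, 161.3, 161.4, 161.8, 161.8, 161.9, 163.2, 163.8, 164.0, 165.7, 166.8, 168.6, 171.7]
s1 127 [134.2, 134.4, 134.9, 135.0, 135.2, 135.7, 135.9, 136.0, 136.0, 136.5, 136.5, 137.0, 137.0, 137.2, 137.5, 137.9, 138.1, 138.2, 138.5, 138.9, 138.9, 139.0, 139.2, 139.3, 139.7, 139.8, 140
[... 3298 characters left out ...]
0
195 [184, 182, 179, 166, 133, 76, 60, 82, 96, 75, 55, 55, 105, 169, 196, 202, 202, 199] z on axis-plane 0
196 [182, 182, 187, 197, 193, 179, 152, 138, 105, 126, 158, 180, 195, 199, 201, 201, 202, 202] z on axis-plane 0
197 [200, 201, 201, 202, 201, 199, 196, 194, 189, 192, 194, 198, 194, 182, 189, 201, 202, 203] z on axis-plane 0
198 [164, 184, 199, 204, 202, 203, 203, 203, 201, 201, 201, 184, 129, 109, 144, 188, 200, 187] z on axis-plane 0
199 [136, 145, 149, 152, 160, 175, 190, 204, 204, 203, 203, 182, 103, 65, 123, 183, 189, 148] z on axis-plane 0
132 [360.6 193.3]
148 [360.8 188.6]
150 [360.9 188. ]
155 [360.9 186.5]
160 [361. 185.]
165 [361.1 183.5]
173 [361.2 181.1]
191 [361.4 175.5]
```

Depth puts the crown at about z 161, so the pin should come free at a lift of roughly 19.5–21.5. I'll go to 17 quickly and take fine steps after that.

>>> arm_command --motion '[[[0,0,-1],[0,0,0],8],[[0,0,-1],[0,0,0],8],[[0,0,-1],[0,0,0],8],[[0,0,-1],[0,0,0],8],[[0,0,0],[0,0,0],8]]'

```text
t: 5.32
position: [506.8, -36.7, 183.2]
eef_rot: [-0.0, 0.847, 0.532, -0.0]
force: [6.8, -0.1, -11.3]
opening: 12.4
finger_force: 39.1
```

>>> arm_command --motion '[[[0,0,-1],[0,0,0],8],[[0,0,-1],[0,0,0],8],[[0,0,0],[0,0,0],8],[[0,0,0],[0,0,0],8]]'

```text
t: 5.65
position: [506.8, -36.7, 185.1]
eef_rot: [-0.0, 0.847, 0.532, -0.0]
force: [6.9, -0.7, -11.7]
opening: 12.4
finger_force: 39.1
```

>>> arm_command --motion '[[[0,0,-0.5],[0,0,0],8],[[0,0,-0.5],[0,0,0],8],[[0,0,0],[0,0,0],8],[[0,0,0],[0,0,0],8]]'

```text
t: 5.98
position: [506.8, -36.7, 186.1]
eef_rot: [-0.0, 0.847, 0.532, -0.0]
force: [7.0, -1.5, -12.6]
opening: 12.1
finger_force: 39.1
```

>>> arm_command --motion '[[[0,0,-0.5],[0,0,0],8],[[0,0,0],[0,0,0],8],[[0,0,0],[0,0,0],8]]'

```text
t: 6.23
position: [506.7, -36.7, 186.5]
eef_rot: [-0.0, 0.847, 0.532, -0.0]
force: [7.1, -0.1, -13.4]
opening: 11.8
finger_force: 39.1
```

>>> arm_command --motion '[[[0,0,-0.5],[0,0,0],8],[[0,0,0],[0,0,0],8],[[0,0,0],[0,0,0],8]]'

```text
t: 6.48
position: [506.7, -36.7, 187.0]
eef_rot: [-0.0, 0.847, 0.532, -0.0]
force: [8.2, -0.7, -12.6]
opening: 12.1
finger_force: 39.1
```

>>> arm_command --motion '[[[0,0,-0.5],[0,0,0],8],[[0,0,0],[0,0,0],8],[[0,0,0],[0,0,0],8]]'

```text
t: 6.73
position: [506.7, -36.7, 187.6]
eef_rot: [-0.0, 0.847, 0.532, -0.0]
force: [8.2, 0.1, -13.7]
opening: 12.2
finger_force: 39.1
```

>>> arm_command --motion '[[[0,0,-0.5],[0,0,0],8],[[0,0,0],[0,0,0],8],[[0,0,0],[0,0,0],8]]'

```text
t: 6.98
position: [506.7, -36.7, 188.0]
eef_rot: [-0.0, 0.847, 0.532, -0.0]
force: [6.6, -1.7, -13.1]
opening: 12.3
finger_force: 39.1
```

>>> arm_command --motion '[[[0,0,-0.5],[0,0,0],8],[[0,0,0],[0,0,0],8],[[0,0,0],[0,0,0],8]]'

```text
t: 7.23
position: [506.7, -36.7, 188.5]
eef_rot: [-0.0, 0.847, 0.532, -0.0]
force: [7.3, 0.3, -13.0]
opening: 12.2
finger_force: 39.1
```

>>> arm_command --motion '[[[0,0,-0.5],[0,0,0],8],[[0,0,0],[0,0,0],8],[[0,0,0],[0,0,0],8]]'

```text
t: 7.48
position: [506.7, -36.7, 189.0]
eef_rot: [-0.0, 0.847, 0.532, -0.0]
force: [6.6, -0.7, -13.8]
opening: 12.2
finger_force: 39.1
```

>>> arm_command --motion '[[[0,0,-0.5],[0,0,0],8],[[0,0,0],[0,0,0],8],[[0,0,0],[0,0,0],8]]'

```text
t: 7.73
position: [506.7, -36.7, 189.5]
eef_rot: [-0.0, 0.847, 0.532, -0.0]
force: [7.9, 0.3, -14.6]
opening: 12.1
finger_force: 39.1
```

>>> arm_command --motion '[[[0,0,-0.5],[0,0,0],8],[[0,0,0],[0,0,0],8],[[0,0,0],[0,0,0],8]]'

```text
t: 7.98
position: [506.7, -36.7, 190.0]
eef_rot: [-0.0, 0.847, 0.532, -0.0]
force: [8.0, -0.0, -14.6]
opening: 12.2
finger_force: 39.1
```

>>> arm_command --motion '[[[0,0,-0.5],[0,0,0],8],[[0,0,0],[0,0,0],8],[[0,0,0],[0,0,0],8]]'

```text
t: 8.23
position: [506.7, -36.7, 190.4]
eef_rot: [-0.0, 0.847, 0.532, -0.0]
force: [7.0, -1.1, -14.0]
opening: 12.1
finger_force: 39.1
```

>>> arm_command --motion '[[[0,0,-0.5],[0,0,0],8],[[0,0,0],[0,0,0],8],[[0,0,0],[0,0,0],8]]'

```text
t: 8.48
position: [506.7, -36.7, 190.9]
eef_rot: [-0.0, 0.847, 0.532, -0.0]
force: [7.6, -0.7, -13.6]
opening: 11.9
finger_force: 39.1
```

>>> arm_command --motion '[[[0,0,-0.4],[0,0,0],8],[[0,0,0],[0,0,0],8],[[0,0,0],[0,0,0],8]]'

```text
t: 8.73
position: [506.7, -36.7, 191.3]
eef_rot: [-0.0, 0.847, 0.532, -0.0]
force: [7.8, -0.5, -13.9]
opening: 12.1
finger_force: 39.1
```

>>> arm_command --motion '[[[0,0,-0.4],[0,0,0],8],[[0,0,0],[0,0,0],8],[[0,0,0],[0,0,0],8]]'

```text
t: 8.98
position: [506.6, -36.7, 191.7]
eef_rot: [-0.0, 0.847, 0.532, -0.001]
force: [7.0, -0.5, -15.0]
opening: 12.2
finger_force: 39.1
```

>>> arm_command --motion '[[[0,0,-0.4],[0,0,0],8],[[0,0,0],[0,0,0],8],[[0,0,0],[0,0,0],8]]'

```text
t: 9.23
position: [506.6, -36.7, 192.1]
eef_rot: [-0.0, 0.847, 0.532, -0.0]
force: [7.6, 0.2, -15.4]
opening: 12.2
finger_force: 39.1
```

>>> arm_command --motion '[[[0,0,-0.4],[0,0,0],8],[[0,0,0],[0,0,0],8],[[0,0,0],[0,0,0],8]]'

```text
t: 9.48
position: [506.7, -36.7, 192.5]
eef_rot: [-0.0, 0.847, 0.532, -0.0]
force: [7.5, -0.8, -14.6]
opening: 12.2
finger_force: 39.1
```

```bash
python3 - <<'E'
from h import *
where()
p,d=snap('side','s2.png'); cv2.imwrite('pics/s2c.png',cv2.resize(p[150:210,330:400],None,fx=8,fy=8,interpolation=2)[:,:,::-1])
E
```

```text
t9.48 [506.7 -36.7 192.5] F [  7.5  -0.8 -14.6] T [-0.06 -1.71  0.05] open 12.2 ff 39.1 j [-0.07  0.24 -0.1   1.23  0.    1.95]
yaw y -25.69 z [-0.001  0.    -1.   ]
```

View pics/s2c.png

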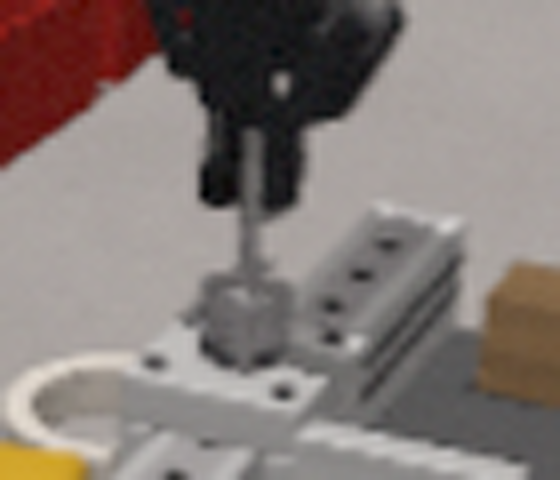

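The stem is drawn well up. At about (250,268) something pin-like seems to be just emerging from the crown. I'll keep taking fine steps.

>>> arm_command --motion '[[[0,0,-0.4],[0,0,0],8],[[0,0,0],[0,0,0],8],[[0,0,0],[0,0,0],8]]'

```text
t: 9.78
position: [506.6, -36.7, 192.7]
eef_rot: [-0.001, 0.847, 0.532, -0.001]
force: [7.8, -0.2, -17.0]
opening: 12.1
finger_force: 39.5
```

>>> arm_command --motion '[[[0,0,-0.3],[0,0,0],8],[[0,0,0],[0,0,0],8],[[0,0,0],[0,0,0],8]]'

```text
t: 10.03
position: [506.5, -36.7, 192.8]
eef_rot: [-0.001, 0.847, 0.532, -0.001]
force: [8.1, 0.1, -20.7]
opening: 12.6
finger_force: 39.3
```

That's the end stop, at z≈192.6. I'll back off about 0.8 mm, then start the twist gently.

>>> arm_command --motion '[[[0,0,1.0],[0,0,0],8],[[0,0,0],[0,0,0],8],[[0,0,0],[0,0,-3],8],[[0,0,0],[0,0,-3],8],[[0,0,0],[0,0,0],8]]'

```text
t: 10.45
position: [506.6, -36.7, 192.1]
eef_rot: [-0.001, 0.817, 0.577, -0.001]
force: [8.3, -1.0, -14.6]
opening: 12.1
finger_force: 39.8
```

```bash
python3 -c "
from h import *
where()"
```

```text
t10.45 [506.6 -36.7 192.1] F [  8.3  -1.  -14.6] T [-0.06 -1.72  0.  ] open 12.1 ff 39.8 j [-0.07  0.24 -0.1   1.23  0.    1.84]
yaw y -19.49 z [-0.002  0.    -1.   ]
```

>>> arm_command --motion '[[[0,0,0],[0,0,-3],8],[[0,0,0],[0,0,-2],8],[[0,0,0],[0,0,0],8]]'

```text
t: 10.7
position: [506.5, -36.7, 192.1]
eef_rot: [-0.001, 0.791, 0.612, -0.001]
force: [7.3, -0.1, -15.9]
opening: 12.3
finger_force: 39.9
```

```bash
python3 -c "
from h import *
where()"
```

```text
t10.70 [506.5 -36.7 192.1] F [  7.3  -0.1 -15.9] T [-0.1  -1.6   0.01] open 12.3 ff 39.9 j [-0.07  0.24 -0.1   1.23  0.    1.75]
yaw y -14.55 z [-0.002  0.    -1.   ]
```

>>> arm_command --motion '[[[0,0,0],[0,0,-7],8],[[0,0,0],[0,0,-7],8],[[0,0,0],[0,0,-7],8],[[0,0,0],[0,0,-7],8],[[0,0,0],[0,0,-7],8]]'

```text
t: 11.12
position: [506.3, -36.8, 192.1]
eef_rot: [-0.001, 0.569, 0.822, -0.001]
force: [4.9, -1.2, -14.2]
opening: 12.3
finger_force: 39.8
```

>>> arm_command --motion '[[[0,0,0],[0,0,-7],8],[[0,0,0],[0,0,-7],8],[[0,0,0],[0,0,-7],8],[[0,0,0],[0,0,-7],8],[[0,0,0],[0,0,-7],8]]'

```text
t: 11.53
position: [506.1, -37.0, 192.0]
eef_rot: [-0.001, 0.295, 0.955, -0.001]
force: [4.4, -1.7, -14.9]
opening: 12.0
finger_force: 39.8
```

>>> arm_command --motion '[[[0,0,0],[0,0,-5],8],[[0,0,0],[0,0,-4],8],[[0,0,0],[0,0,0],8],[[0,0,0],[0,0,0],8]]'

```text
t: 11.87
position: [506.1, -37.0, 192.0]
eef_rot: [-0.001, 0.222, 0.975, -0.0]
force: [4.0, -1.9, -14.4]
opening: 12.5
finger_force: 39.8
```

```bash
python3 -c "
from h import *
where()"
```

```text
t11.87 [506.1 -37.  192. ] F [  4.   -1.9 -14.4] T [-0.75 -0.98 -0.02] open 12.5 ff 39.8 j [-0.07  0.24 -0.1   1.23 -0.    0.38]
yaw y 64.33 z [-0.002 -0.    -1.   ]
```

>>> arm_command --motion '[[[0,0,0.5],[0,0,0],8],[[0,0,0.5],[0,0,0],8],[[0,0,0.5],[0,0,0],8],[[0,0,0.5],[0,0,0],8],[[0,0,0],[0,0,0],8]]'

```text
t: 12.28
position: [506.3, -36.8, 190.7]
eef_rot: [-0.001, 0.222, 0.975, -0.0]
force: [1.6, -3.2, -15.6]
opening: 12.5
finger_force: 39.7
```

>>> arm_command --motion '[[[0,0,0.4],[0,0,0],8],[[0,0,0],[0,0,0],8],[[0,0,0],[0,0,0],8]]'

```text
t: 12.53
position: [506.5, -36.8, 190.5]
eef_rot: [-0.0, 0.222, 0.975, -0.0]
force: [-0.3, -2.9, -15.1]
opening: 12.1
finger_force: 39.7
```

>>> arm_command --motion '[[[0,0,0.4],[0,0,0],8],[[0,0,0],[0,0,0],8],[[0,0,0],[0,0,0],8],[[0,0,0],[0,0,0],8]]'

```text
t: 12.87
position: [506.6, -36.8, 190.2]
eef_rot: [-0.0, 0.222, 0.975, -0.0]
force: [-2.0, -2.7, -15.1]
opening: 12.1
finger_force: 39.7
```

```bash
python3 -c "
from h import *
where()"
```

```text
t12.87 [506.6 -36.8 190.2] F [ -2.   -2.7 -15.1] T [-0.8   0.44  0.03] open 12.1 ff 39.7 j [-0.07  0.24 -0.1   1.23 -0.    0.38]
yaw y 64.31 z [-0. -0. -1.]
```

>>> arm_command --motion '[[[0,0,0.5],[0,0,0],8],[[0,0,0],[0,0,0],8],[[0,0,0],[0,0,0],8]]'

```text
t: 13.12
position: [506.6, -36.8, 189.7]
eef_rot: [-0.0, 0.222, 0.975, -0.0]
force: [-1.7, -2.4, -14.1]
opening: 12.3
finger_force: 39.8
```

>>> arm_command --motion '[[[0,0,0.5],[0,0,0],8],[[0,0,0],[0,0,0],8],[[0,0,0],[0,0,0],8]]'

```text
t: 13.37
position: [506.7, -36.8, 189.3]
eef_rot: [-0.0, 0.222, 0.975, -0.0]
force: [-3.4, -3.3, -14.8]
opening: 12.3
finger_force: 39.8
```

```bash
python3 - <<'E'
from h import *
where()
p,d=snap('side','s3.png'); cv2.imwrite('pics/s3c.png',cv2.resize(p[150:210,330:400],None,fx=8,fy=8,interpolation=2)[:,:,::-1])
E
```

```text
t13.37 [506.7 -36.8 189.3] F [ -3.4  -3.3 -14.8] T [-0.77  0.69 -0.03] open 12.3 ff 39.8 j [-0.07  0.24 -0.11  1.22  0.    0.38]
yaw y 64.31 z [-0.  0. -1.]
```

View pics/s3c.png

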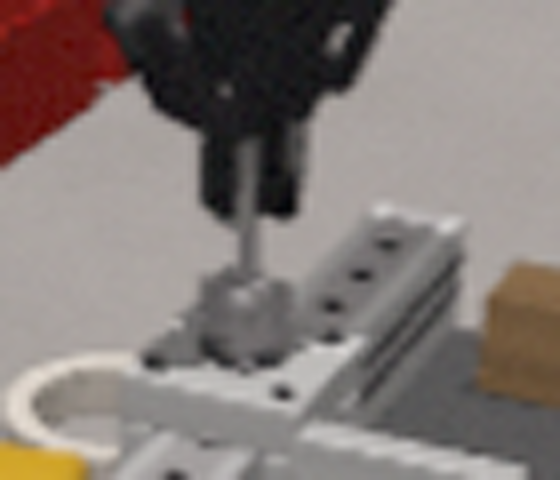

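The view shows the handle turned a quarter with the stem still up. The spring is still being carried by the grip, so I'll continue lowering.

>>> arm_command --motion '[[[0,0,0.5],[0,0,0],8],[[0,0,0],[0,0,0],8],[[0,0,0],[0,0,0],8]]'

```text
t: 13.67
position: [506.7, -36.8, 188.8]
eef_rot: [-0.0, 0.222, 0.975, -0.0]
force: [-2.8, -3.2, -15.3]
opening: 12.2
finger_force: 39.8
```

```bash
python3 -c "
from h import *
where()"
```

```text
t13.67 [506.7 -36.8 188.8] F [ -2.8  -3.2 -15.3] T [-0.82  0.81  0.01] open 12.2 ff 39.8 j [-0.07  0.24 -0.11  1.22 -0.    0.38]
yaw y 64.31 z [-0. -0. -1.]
```

The force hasn't dropped, so I'll check the actual bar height and orientation from the depth images.

```bash
python3 - <<'E'
from h import *
p,d=snap('side','s4.png'); where()
for f,ang in (('s2',-25.7),('s4',64.3)):
    Z=np.load(f'pics/{f}.png.npz');p=Z['p'];d=Z['d'];P=pts('side',d)
    a=np.radians(ang);c=np.array([np.cos(a),np.sin(a)]);b=np.array([-np.sin(a),np.cos(a)])
    print(f,'rows: v: (u, close, barwise, z, grey)')
    for v in range(166,186,1):
        print(v,[(u,int((P[v,u,:2]-[506.5,-36.7])@c),int((P[v,u,:2]-[506.5,-36.7])@b),int(P[v,u,2]),int(p[v,u].mean())) for u in range(353,371,2)])
E
```

```text
t13.72 [506.7 -36.8 188.8] F [ -3.5  -3.5 -15. ] T [-0.78  0.81 -0.05] open 12.0 ff 39.8 j [-0.07  0.24 -0.11  1.22 -0.    0.38]
yaw y 64.31 z [-0. -0. -1.]
s2 rows: v: (u, close, barwise, z, grey)
166 [(353, 416, -319, -1, 162), (355, 413, -328, -3, 142), (357, 8, 11, 221, 48), (359, 9, 2, 219, 22), (361, -9, 11, 227, 80), (363, -15, 9, 229, 29), (365, -18, 4, 229, 26), (367, -17, -4, 226, 62), (369, 373, -372, 0, 156)]
167 [(353, 408, -312, -2, 163), (355, 405, -321, -3, 123), (357, -848, 753, 702, 46), (359, -848, 753, 702, 19), (361, -8, 10, 224, 87), (363, -13, 6, 224, 37), (365, -17, 3, 225, 32), (367, -17, -4, 223, 69), (369, 372, -371, -4, 165)]
168 [(353, 393, -300, 1, 163), (355, 397, -315, -3, 118), (357, 9, 10, 214, 49), (359, 6, 4, 214, 22), (361, -8, 10, 220, 90), (363, -12, 6, 221, 30), (365, -17, 2, 221, 27), (367, -19, -2, 221, 67), (369, 357, -358, 0, 165)]
169 [(353, 391, -298, -1, 162), (355, 385, -304, -1, 114), (357, 1, 17, 216, 35), (359, -1, 11, 215, 11), (361, -8, 10, 217, 91), (363, -14, 7, 219, 29), (365, -16, 1, 217, 20), (367, -18, -3, 217, 48), (369, 349
[... 7775 characters left out ...]
-282, 0, 165), (355, -213, -275, 1, 165), (357, -227, -280, -4, 153), (359, -1, -11, 161, 118), (361, 1, 1, 167, 104), (363, -243, -262, -2, 157), (365, -249, -257, -2, 164), (367, -257, -255, -3, 166), (369, -264, -250, -3, 152)]
184 [(353, -206, -279, -2, 166), (355, -205, -266, 2, 137), (357, 5, -12, 159, 106), (359, 2, -5, 161, 95), (361, 1, 1, 164, 101), (363, -11, -4, 158, 143), (365, -239, -246, 0, 159), (367, -246, -242, 0, 163), (369, -101, -74, 105, 140)]
185 [(353, -196, -267, 0, 166), (355, 12, -12, 158, 112), (357, 12, -3, 162, 92), (359, 1, -7, 157, 88), (361, 3, 3, 162, 104), (363, -1, 7, 162, 103), (365, -9, 7, 159, 115), (367, -244, -239, -2, 152), (369, -93, -65, 107, 136)]
```

>>> arm_command --motion '[[[0,0,0.5],[0,0,0],8],[[0,0,0],[0,0,0],8],[[0,0,0],[0,0,0],8],[[0,0,0],[0,0,0],8]]'

```text
t: 14.05
position: [506.7, -36.8, 188.3]
eef_rot: [-0.0, 0.222, 0.975, -0.0]
force: [-4.0, -2.1, -13.4]
opening: 12.1
finger_force: 40.0
```

```bash
cat > bz.py <<'E'
from h import *
def barz(f,ang):
    p=np.load(f'pics/{f}.png.npz')['p'].mean(-1)
    c=calibration('side');E=np.linalg.inv(np.array(c['extrinsics']))
    a=np.radians(ang);cl=np.array([np.cos(a),np.sin(a)]);b=np.array([-np.sin(a),np.cos(a)])
    out=[]
    for s in (-4,-2,0,2,4):
        def pr(z):
            x=np.array([506.5,-36.7])+23*b+s*cl; q=E@[*x,z,1]; return c['fx']*q[0]/q[2]+c['cx'],c['fy']*q[1]/q[2]+c['cy']
        zs=np.arange(165,225,.25); uv=np.array([pr(z) for z in zs],np.float32)
        g=cv2.remap(p.astype(np.float32),uv[:,:1],uv[:,1:],cv2.INTER_LINEAR)[:,0]
        lo=zs[np.argmax(g<85)]; out.append(float(lo))
    return out
if __name__=='__main__':
    snap('side','s5.png')
    for f,a in (('side0',-25.7),('s1',-25.7),('s2',-25.7),('s3',64.3),('s4',64.3),('s5',64.3)): print(f,barz(f,a))
    where()
E
python3 bz.py
```

```text
side0 [176.5, 175.75, 175.5, 175.5, 176.5]
s1 [176.5, 176.0, 175.75, 175.75, 177.5]
s2 [199.25, 198.5, 198.75, 199.0, 199.5]
s3 [165.0, 165.0, 205.5, 197.0, 196.75]
s4 [165.0, 165.0, 205.5, 197.0, 196.75]
s5 [165.0, 165.0, 199.75, 196.5, 196.25]
t14.10 [506.7 -36.8 188.3] F [ -4.6  -3.7 -13.6] T [-0.81  1.   -0.01] open 12.3 ff 40.0 j [-0.07  0.24 -0.11  1.22 -0.    0.38]
yaw y 64.31 z [-0. -0. -1.]
```

>>> arm_command --motion '[[[0,0,0.5],[0,0,0],8],[[0,0,0.5],[0,0,0],8],[[0,0,0],[0,0,0],8],[[0,0,0],[0,0,0],8]]'

```text
t: 14.43
position: [506.9, -36.8, 187.9]
eef_rot: [0.0, 0.222, 0.975, 0.0]
force: [-6.2, -2.9, -6.2]
opening: 12.6
finger_force: 41.1
```

```bash
sed -i "s/'s5.png'/'s6.png'/; s/('s5',64.3))/('s5',64.3),('s6',64.3))/" bz.py; python3 bz.py | tail -4
```

```text
s5 [165.0, 165.0, 199.75, 196.5, 196.25]
s6 [165.0, 165.0, 200.25, 196.5, 195.75]
t14.48 [506.9 -36.8 187.9] F [-6.  -2.6 -6.8] T [-0.74  1.48 -0.09] open 12.1 ff 41.0 j [-0.07  0.24 -0.11  1.22 -0.    0.38]
yaw y 64.31 z [ 0.001 -0.    -1.   ]
```

The force has dropped to −6 N and the TCP has stopped following the command, so the pin is now in the notch. I'll unload the rest and open.

>>> arm_command --motion '[[[0,0,0.4],[0,0,0],8],[[0,0,0],[0,0,0],8],[[0,0,0],[0,0,0],8]]'

```text
t: 14.73
position: [507.0, -36.8, 187.7]
eef_rot: [0.001, 0.222, 0.975, 0.0]
force: [-7.1, -2.6, -1.8]
opening: 12.4
finger_force: 41.6
```

>>> arm_command --motion '[[[0,0,0],[0,0,0],14],[[0,0,0],[0,0,0],20],[[0,0,0],[0,0,0],35],[[0,0,0],[0,0,0],45],[[0,0,0],[0,0,0],45]]'

```text
t: 15.15
position: [507.2, -36.7, 187.3]
eef_rot: [0.001, 0.222, 0.975, 0.0]
force: [-0.3, 0.1, -0.8]
opening: 44.9
finger_force: 0.0
```

>>> arm_command --motion '[[[0,0,-20],[0,0,0],45],[[0,0,-40],[0,0,0],45],[[0,0,-10],[0,0,0],45],[[0,0,0],[0,0,0],45]]'

```text
t: 15.48
position: [508.4, -36.8, 260.2]
eef_rot: [0.003, 0.222, 0.975, 0.0]
force: [-0.0, -0.2, -0.3]
opening: 44.9
finger_force: 0.0
```

```bash
sed -i "s/'s6.png'/'s7.png'/; s/('s6',64.3))/('s6',64.3),('s7',64.3))/" bz.py; python3 bz.py | tail -4; python3 - <<'E'
import cv2,numpy as np
p=np.load('pics/s7.png.npz')['p'];cv2.imwrite('pics/s7c.png',cv2.resize(p[150:240,320:430],None,fx=6,fy=6,interpolation=2)[:,:,::-1])
E
```

```text
s6 [165.0, 165.0, 200.25, 196.5, 195.75]
s7 [165.0, 165.0, 165.0, 196.5, 196.0]
t15.53 [507.8 -36.8 258.3] F [-0.5 -0.7 -0.2] T [0.02 0.02 0.03] open 45.2 ff 0.0 j [-0.07  0.23  0.05  1.39  0.    0.38]
yaw y 64.32 z [ 0.003 -0.    -1.   ]
```

View pics/s7c.png

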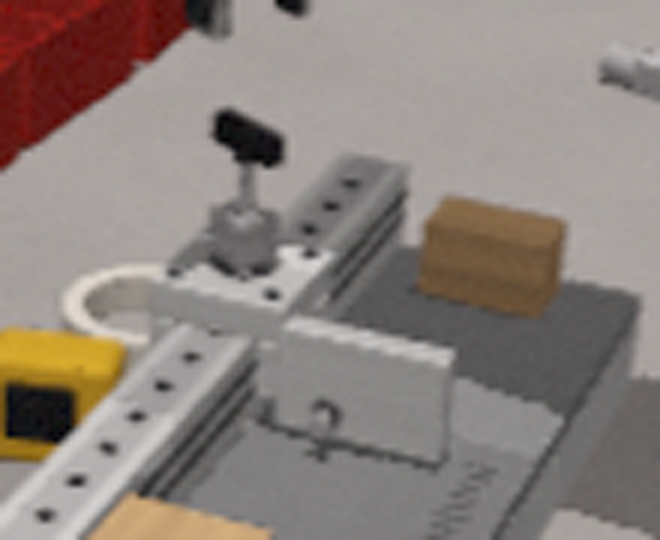

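The handle stands crosswise and stays up by itself (bar around (250,135)), with the stop unmoved. Next I'll go behind the foot.

>>> arm_command --motion '[[[27,-18,0],[0,0,0],20],[[27,-18,0],[0,0,0],0],[[27,-18,0],[0,0,0],0],[[0,0,0],[0,0,7.1],0],[[0,0,0],[0,0,7.1],0]]'

```text
t: 15.95
position: [408.8, -50.4, 256.4]
eef_rot: [-0.0, 0.344, 0.939, 0.0]
force: [0.8, -0.1, 0.4]
opening: 0.0
finger_force: 0.0
```

>>> arm_command --motion '[[[0,0,0],[0,0,7.1],0],[[0,0,0],[0,0,7.1],0],[[0,0,0],[0,0,7.1],0],[[0,0,0],[0,0,7.1],0],[[0,0,0],[0,0,7.1],0]]'

```text
t: 16.37
position: [410.0, -50.2, 255.9]
eef_rot: [-0.001, 0.614, 0.789, -0.0]
force: [0.1, 0.4, 0.1]
opening: -0.6
finger_force: 0.0
```

>>> arm_command --motion '[[[0,0,0],[0,0,7.1],0],[[0,0,0],[0,0,7.1],0],[[0,0,0],[0,0,1.3],0],[[0,0,0],[0,0,0],0]]'

```text
t: 16.7
position: [410.1, -50.3, 256.2]
eef_rot: [-0.0, 0.712, 0.702, -0.0]
force: [0.4, 0.5, 0.2]
opening: 0.2
finger_force: 0.0
```

```bash
python3 - <<'E'
from h import *
where([411,-48,86])
p,d=snap('top','t2.png');P=pts('top',d)
for v in (236,241,250): print(v,[(u,*np.round(P[v,u]).astype(int).tolist(),int(p[v,u].mean())) for u in list(range(304,313))+list(range(358,382))])
E
```

```text
t16.70 [410.1 -50.3 256.2] F [0.4 0.5 0.2] T [ 0.05 -0.02 -0.02] open 0.2 ff 0.0 j [-0.12  0.03 -0.18  1.36  0.    1.46]
yaw y -0.79 z [-0.001  0.    -1.   ]
tool delta [  2.3   1.  170.2]
236 [(304, 453, 154, 105, 134), (305, 453, 152, 107, 136), (306, 453, 149, 103, 136), (307, 453, 147, 104, 128), (308, 454, 145, 79, 76), (309, 455, 144, 60, 65), (310, 455, 141, 59, 64), (311, 455, 138, 60, 71), (312, 455, 136, 62, 108), (358, 456, 18, 61, 100), (359, 456, 15, 59, 100), (360, 456, 12, 58, 100), (361, 456, 10, 59, 99), (362, 456, 7, 61, 100), (363, 456, 5, 62, 100), (364, 456, 2, 59, 100), (365, 456, -1, 60, 99), (366, 456, -2, 70, 93), (367, 455, -3, 91, 85), (368, 454, -2, 121, 98), (369, 453, -4, 125, 176), (370, 454, -7, 118, 185), (371, 454, -9, 121, 184), (372, 453, -11, 124, 182), (373, 454, -14, 122, 178), (374, 454, -16, 123, 173), (375, 456, -26, 61, 93), (376, 457, -29, 60, 56), (377, 457, -31, 60, 58), (378, 457, -34, 57, 93), (379, 457, -37, 55, 98), (380, 457, -39, 57, 97), (381, 457, -42, 60, 98)]
241 [(304, 441, 154, 104, 141), (305, 441, 152, 104, 141), (306, 441, 
[... 914 characters left out ...]
19, 143, 60, 66), (310, 419, 141, 58, 65), (311, 419, 138, 60, 73), (312, 419, 135, 60, 106), (358, 420, 18, 63, 102), (359, 420, 15, 58, 100), (360, 420, 12, 61, 100), (361, 421, 10, 58, 102), (362, 421, 7, 57, 101), (363, 421, 4, 55, 102), (364, 421, 2, 59, 102), (365, 421, -1, 58, 101), (366, 421, -3, 57, 93), (367, 420, -3, 84, 83), (368, 420, -3, 107, 95), (369, 420, -4, 121, 170), (370, 420, -6, 124, 182), (371, 420, -9, 122, 183), (372, 420, -12, 120, 178), (373, 420, -14, 123, 177), (374, 420, -16, 126, 166), (375, 420, -19, 120, 112), (376, 421, -29, 60, 64), (377, 421, -31, 58, 62), (378, 421, -34, 60, 93), (379, 421, -36, 59, 100), (380, 421, -39, 61, 97), (381, 421, -42, 58, 99)]
```

>>> arm_command --motion '[[[0,0,40],[0,0,0],0],[[0,0,40],[0,0,0],0],[[0,0,40],[0,0,0],0],[[0,0,35],[0,0,0],0],[[0,0,15],[0,0,0],0]]'

```text
t: 17.17
position: [407.8, -50.0, 82.8]
eef_rot: [-0.002, 0.711, 0.703, -0.001]
force: [0.3, 0.0, -0.5]
opening: 0.1
finger_force: 0.0
```

>>> arm_command --motion '[[[5,1,0],[0,0,0],0],[[5,0,0],[0,0,0],0],[[4,0,0],[0,0,0],0],[[2,0,0],[0,0,0],0],[[0,0,0],[0,0,0],0]]'

```text
t: 17.58
position: [412.6, -33.8, 88.1]
eef_rot: [0.001, 0.712, 0.702, 0.001]
force: [-0.9, 0.3, 0.7]
opening: -0.0
finger_force: 0.0
```

>>> arm_command --motion '[[[1,0,0],[0,0,0],0],[[1,0,0],[0,0,0],0],[[1,0,0],[0,0,0],0],[[1,0,0],[0,0,0],0],[[1,0,0],[0,0,0],0]]'

```text
t: 18.0
position: [411.8, -29.5, 87.1]
eef_rot: [0.0, 0.713, 0.702, -0.0]
force: [-1.4, -2.8, 3.3]
opening: -0.1
finger_force: 1.5
```

>>> arm_command --motion '[[[1,0,0],[0,0,0],0],[[1,0,0],[0,0,0],0],[[1,0,0],[0,0,0],0],[[1,0,0],[0,0,0],0],[[0,0,0],[0,0,0],0]]'

```text
t: 18.42
position: [411.7, -25.1, 86.9]
eef_rot: [-0.0, 0.713, 0.702, 0.0]
force: [-0.0, -1.3, 2.3]
opening: -0.0
finger_force: 0.8
```

```bash
python3 - <<'E'
from h import *
where()
p,d=snap('top','t3.png');P=pts('top',d)
for v in (258,): print(v,[(u,*np.round(P[v,u]).astype(int).tolist(),int(p[v,u].mean())) for u in list(range(360,378))])
E
```

```text
t18.42 [411.7 -25.1  86.9] F [-0.  -1.3  2.3] T [-0.27  0.03  0.03] open -0.0 ff 0.8 j [-0.06  0.12 -0.52  0.92  0.    1.53]
yaw y -0.88 z [-0.  0. -1.]
258 [(360, 400, 13, 60, 93), (361, 400, 10, 62, 94), (362, 400, 7, 61, 97), (363, 400, 5, 61, 93), (364, 400, 2, 58, 84), (365, 400, 2, 88, 72), (366, 402, 40, 501, 51), (367, 402, 42, 531, 27), (368, 402, 42, 545, 11), (369, 402, 41, 555, 15), (370, 402, 41, 569, 12), (371, 402, 41, 577, 13), (372, 402, 40, 583, 17), (373, 402, 39, 586, 32), (374, 402, 38, 592, 51), (375, 402, 37, 594, 62), (376, 402, 36, 594, 48), (377, 402, 36, 604, 32)]
```

The foot moves freely with under 3 N, so the stop is unlocked. I'll push steadily.

>>> arm_command --motion '[[[2,0,0],[0,0,0],0],[[3,0,0],[0,0,0],0],[[4,0,0],[0,0,0],0],[[4,0,0],[0,0,0],0],[[4,0,0],[0,0,0],0]]'

```text
t: 18.88
position: [411.7, -7.9, 86.8]
eef_rot: [-0.0, 0.713, 0.702, -0.0]
force: [-1.9, -3.8, 0.3]
opening: -0.1
finger_force: 1.6
```

>>> arm_command --motion '[[[4,0,0],[0,0,0],0],[[4,0,0],[0,0,0],0],[[4,0,0],[0,0,0],0],[[4,0,0],[0,0,0],0],[[4,0,0],[0,0,0],0]]'

```text
t: 19.3
position: [412.2, 12.1, 86.9]
eef_rot: [-0.0, 0.713, 0.702, -0.0]
force: [-3.0, -3.5, 0.2]
opening: 0.2
finger_force: 1.6
```

>>> arm_command --motion '[[[4,0,0],[0,0,0],0],[[4,0,0],[0,0,0],0],[[4,0,0],[0,0,0],0],[[4,0,0],[0,0,0],0],[[4,0,0],[0,0,0],0]]'

```text
t: 19.72
position: [412.7, 32.1, 86.9]
eef_rot: [0.0, 0.713, 0.702, 0.0]
force: [-2.7, -3.3, 0.4]
opening: 0.0
finger_force: 1.6
```

>>> arm_command --motion '[[[4,0,0],[0,0,0],0],[[4,0,0],[0,0,0],0],[[4,0,0],[0,0,0],0],[[4,0,0],[0,0,0],0],[[4,0,0],[0,0,0],0]]'

```text
t: 20.13
position: [413.0, 52.1, 86.9]
eef_rot: [-0.0, 0.713, 0.702, 0.0]
force: [-2.5, -3.3, 0.9]
opening: -0.0
finger_force: 1.6
```

>>> arm_command --motion '[[[4,0,0],[0,0,0],0],[[4,0,0],[0,0,0],0],[[4,0,0],[0,0,0],0],[[3,0,0],[0,0,0],0],[[2,0,0],[0,0,0],0]]'

```text
t: 20.55
position: [413.2, 69.1, 86.9]
eef_rot: [-0.0, 0.712, 0.702, 0.0]
force: [-2.3, -2.6, 2.1]
opening: -0.1
finger_force: 1.6
```

>>> arm_command --motion '[[[2,0,0],[0,0,0],0],[[1,0,0],[0,0,0],0],[[0,0,0],[0,0,0],0],[[0,0,0],[0,0,0],0]]'

```text
t: 20.88
position: [413.7, 71.9, 87.0]
eef_rot: [0.0, 0.713, 0.702, 0.0]
force: [0.5, -0.2, 0.3]
opening: 0.1
finger_force: 0.0
```

```bash
python3 - <<'E'
from h import *
where()
p,d=snap('top','t4.png');P=pts('top',d)
for v in (238,240,241,242,250): print(v,[(u,*np.round(P[v,u]).astype(int).tolist()[1:],int(p[v,u].mean())) for u in list(range(304,335))])
p2,_=snap('side','s8.png')
cv2.imwrite('pics/c8.png',np.hstack([cv2.resize(p[190:270,295:375],(400,400),interpolation=2),cv2.resize(p2[180:260,310:390],(400,400),interpolation=2)])[:,:,::-1])
E
```

```text
t20.88 [413.7  71.9  87. ] F [ 0.5 -0.2  0.3] T [-0.    0.07 -0.04] open 0.1 ff 0.0 j [ 0.17  0.13 -0.51  0.93  0.    1.76]
yaw y -0.88 z [ 0.001  0.001 -1.   ]
238 [(304, 132, 599, 65), (305, 130, 600, 64), (306, 129, 600, 65), (307, 128, 600, 65), (308, 126, 599, 67), (309, 125, 603, 67), (310, 124, 600, 64), (311, 122, 601, 65), (312, 121, 601, 68), (313, 120, 603, 67), (314, 118, 599, 68), (315, 117, 602, 69), (316, 116, 602, 65), (317, 114, 601, 66), (318, 113, 601, 62), (319, 112, 576, 41), (320, 110, 594, 45), (321, 109, 596, 59), (322, 108, 596, 69), (323, 106, 594, 69), (324, 105, 596, 68), (325, 104, 597, 68), (326, 102, 598, 68), (327, 101, 596, 68), (328, 100, 597, 69), (329, 98, 596, 69), (330, 97, 598, 68), (331, 96, 598, 65), (332, 95, 598, 70), (333, 93, 596, 70), (334, 92, 597, 70)]
240 [(304, 131, 601, 65), (305, 130, 603, 65), (306, 129, 599, 66), (307, 128, 601, 66), (308, 126, 601, 68), (309, 125, 602, 66), (310, 124, 603, 68), (311, 122, 602, 68), (312, 121, 603, 66), (313, 120, 601, 67), (314, 118, 604, 67), (315, 117, 604, 68), (316, 116, 603, 66), (317, 114, 
[... 1610 characters left out ...]
 600, 73), (333, 93, 599, 73), (334, 92, 600, 71)]
250 [(304, 131, 608, 67), (305, 130, 607, 66), (306, 128, 608, 64), (307, 127, 608, 68), (308, 126, 607, 66), (309, 124, 608, 65), (310, 123, 608, 68), (311, 122, 606, 66), (312, 121, 607, 65), (313, 119, 607, 65), (314, 118, 607, 66), (315, 117, 607, 66), (316, 115, 609, 65), (317, 114, 610, 66), (318, 113, 607, 65), (319, 112, 607, 67), (320, 110, 608, 61), (321, 109, 552, 36), (322, 108, 599, 35), (323, 106, 599, 71), (324, 105, 599, 82), (325, 104, 599, 87), (326, 102, 600, 86), (327, 101, 600, 86), (328, 100, 601, 87), (329, 98, 600, 88), (330, 97, 600, 86), (331, 96, 599, 86), (332, 94, 600, 87), (333, 93, 601, 86), (334, 92, 600, 90)]
```

View pics/c8.png

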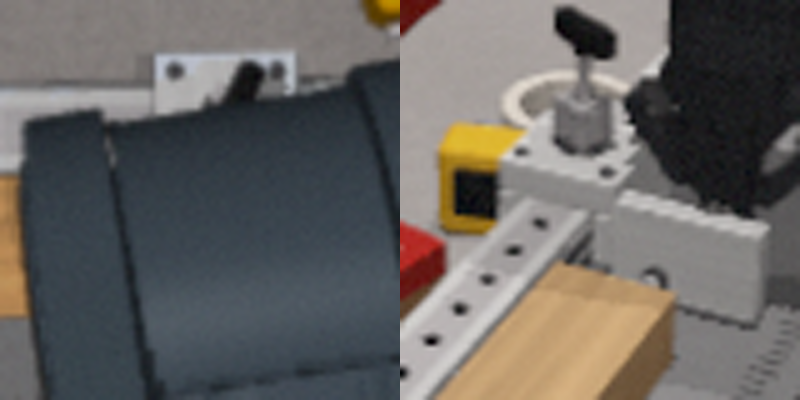

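The side view shows the arm behind the foot, the handle still crosswise and a gap still left to the batten. The top view is blocked by the arm. From here I'll approach by force.

>>> arm_command --motion '[[[2,0,0],[0,0,0],0],[[3,0,0],[0,0,0],0],[[3,0,0],[0,0,0],0],[[3,0,0],[0,0,0],0],[[2,0,0],[0,0,0],0]]'

```text
t: 21.4
position: [413.4, 85.0, 86.9]
eef_rot: [-0.0, 0.712, 0.702, -0.0]
force: [-1.3, -3.2, 2.6]
opening: 0.1
finger_force: 1.5
```

>>> arm_command --motion '[[[2,0,0],[0,0,0],0],[[2,0,0],[0,0,0],0],[[1.5,0,0],[0,0,0],0],[[1,0,0],[0,0,0],0],[[1,0,0],[0,0,0],0]]'

```text
t: 21.82
position: [413.4, 92.2, 86.8]
eef_rot: [-0.0, 0.713, 0.702, -0.0]
force: [-2.0, -3.4, 1.8]
opening: 0.2
finger_force: 1.5
```

>>> arm_command --motion '[[[1,0,0],[0,0,0],0],[[1,0,0],[0,0,0],0],[[1,0,0],[0,0,0],0],[[1,0,0],[0,0,0],0],[[0.5,0,0],[0,0,0],0]]'

```text
t: 22.23
position: [413.6, 96.8, 86.8]
eef_rot: [-0.0, 0.713, 0.702, -0.0]
force: [-3.7, -2.2, -0.5]
opening: -0.1
finger_force: 1.5
```

```bash
python3 - <<'E'
from h import *
where()
p2,d=snap('side','s9.png'); P=pts('side',d)
cv2.imwrite('pics/c9.png',cv2.resize(p2[205:265,320:400],(800,600),interpolation=2)[:,:,::-1])
E
```

```text
t22.23 [413.6  96.8  86.8] F [-3.7 -2.2 -0.5] T [-0.63  0.45  0.05] open -0.1 ff 1.5 j [ 0.23  0.15 -0.5   0.93  0.    1.82]
yaw y -0.88 z [-0.  0. -1.]
```

View pics/c9.png

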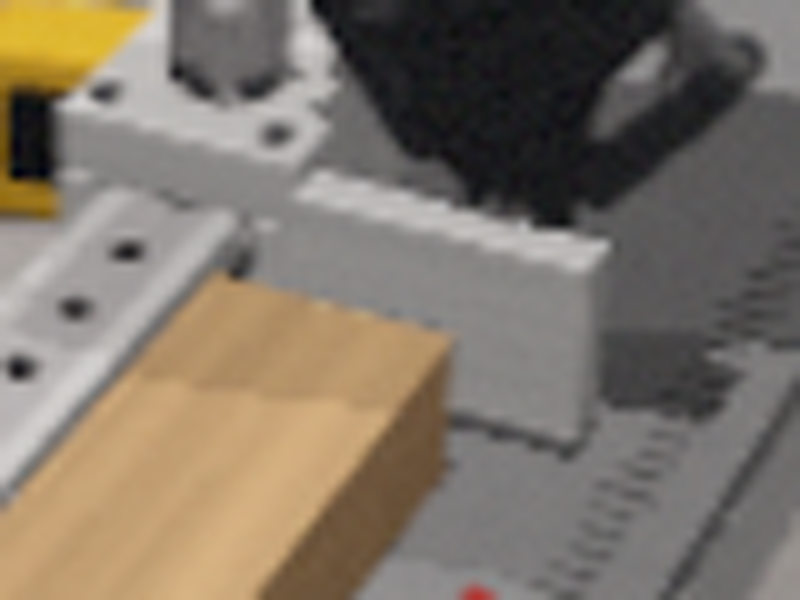

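The side view shows the batten end close to the foot face, with the saddle not yet near it. `finger_force` reads a steady 1.5 while the stop slides, which makes it a clean signal for touch. I'll use fine steps.

>>> arm_command --motion '[[[0.5,0,0],[0,0,0],0],[[0.5,0,0],[0,0,0],0],[[0.5,0,0],[0,0,0],0],[[0.5,0,0],[0,0,0],0]]'

```text
t: 22.62
position: [413.7, 98.7, 86.9]
eef_rot: [-0.0, 0.713, 0.702, -0.0]
force: [-2.8, -2.8, -1.1]
opening: -0.0
finger_force: 1.5
```

>>> arm_command --motion '[[[0.4,0,0],[0,0,0],0],[[0.4,0,0],[0,0,0],0],[[0.4,0,0],[0,0,0],0]]'

```text
t: 22.87
position: [413.7, 99.9, 86.9]
eef_rot: [-0.0, 0.713, 0.702, -0.0]
force: [-2.5, -3.4, -0.4]
opening: -0.1
finger_force: 1.5
```

>>> arm_command --motion '[[[0.3,0,0],[0,0,0],0],[[0.3,0,0],[0,0,0],0],[[0.3,0,0],[0,0,0],0]]'

```text
t: 23.12
position: [413.7, 100.7, 86.9]
eef_rot: [0.0, 0.713, 0.702, -0.0]
force: [-3.3, -5.9, 0.6]
opening: 0.1
finger_force: 3.1
```

>>> arm_command --motion '[[[0.3,0,0],[0,0,0],0],[[0.3,0,0],[0,0,0],0]]'

```text
t: 23.28
position: [413.7, 100.8, 86.9]
eef_rot: [0.001, 0.713, 0.702, -0.001]
force: [-2.3, -11.4, 1.2]
opening: 0.2
finger_force: 5.5
```

The screw has touched: force rose to 11 N with only about 0.1 mm of motion. I'll retreat straight back, then up.

>>> arm_command --motion '[[[-1,0,0],[0,0,0],0],[[-5,0,0],[0,0,0],0],[[-12,0,0],[0,0,0],0],[[-10,0,0],[0,0,0],0],[[0,0,0],[0,0,0],0]]'

```text
t: 23.7
position: [413.5, 72.1, 87.0]
eef_rot: [0.0, 0.713, 0.701, 0.0]
force: [0.2, 0.9, -0.3]
opening: -0.0
finger_force: 0.0
```

>>> arm_command --motion '[[[0,0,-25],[0,0,0],0],[[0,0,-40],[0,0,0],0],[[0,0,-40],[0,0,0],0],[[-30,-20,-20],[0,0,0],0],[[-35,-20,0],[0,0,0],0]]'

```text
t: 24.12
position: [374.4, 9.5, 216.0]
eef_rot: [0.002, 0.712, 0.703, 0.003]
force: [0.7, -2.0, 0.6]
opening: -0.3
finger_force: 0.0
```

>>> arm_command --motion '[[[-35,-20,0],[0,0,0],0],[[-35,-20,0],[0,0,0],0],[[-35,-20,0],[0,0,0],0],[[-35,-5,0],[0,0,0],0],[[-35,0,0],[0,0,0],0]]'

```text
t: 24.53
position: [304.5, -164.6, 212.5]
eef_rot: [0.001, 0.713, 0.701, 0.0]
force: [1.6, 0.5, 0.6]
opening: -0.3
finger_force: 0.0
```

```bash
python3 - <<'E'
from h import *
where()
p,d=snap('top','t5.png')
p0=np.load('pics/top0.png.npz')['p']
for v in (232,250): print([int(x) for x in p0[v,302:314].mean(-1)],[int(x) for x in p[v,302:330].mean(-1)])
print([int(x) for x in p[240,302:330].mean(-1)],[int(x) for x in p[241,302:330].mean(-1)])
cv2.imwrite('pics/c10.png',np.vstack([cv2.resize(p[185:285,220:420],(800,400),interpolation=2)])[:,:,::-1])
E
```

```text
t24.53 [ 304.5 -164.6  212.5] F [1.6 0.5 0.6] T [ 0.02 -0.15 -0.02] open -0.3 ff 0.0 j [-0.5  -0.1  -0.42  1.25  0.    1.09]
yaw y -0.92 z [ 0.002 -0.001 -1.   ]
[126, 129, 128, 125, 126, 121, 70, 60, 61, 58, 66, 92] [133, 136, 132, 134, 134, 129, 74, 61, 63, 63, 66, 92, 137, 181, 191, 191, 191, 191, 177, 101, 67, 61, 62, 68, 99, 107, 105, 106]
[123, 124, 123, 123, 123, 123, 71, 55, 61, 65, 92, 101] [129, 130, 130, 129, 131, 129, 76, 62, 61, 65, 97, 92, 104, 177, 191, 190, 190, 190, 183, 102, 65, 62, 58, 67, 98, 107, 108, 105]
[136, 136, 137, 136, 135, 134, 83, 83, 113, 110, 90, 65, 102, 178, 192, 190, 190, 190, 183, 112, 81, 85, 120, 85, 74, 99, 108, 108] [132, 131, 133, 132, 131, 128, 85, 92, 128, 146, 120, 78, 105, 178, 189, 191, 192, 191, 180, 119, 93, 102, 148, 104, 75, 100, 106, 104]
```

View pics/c10.png

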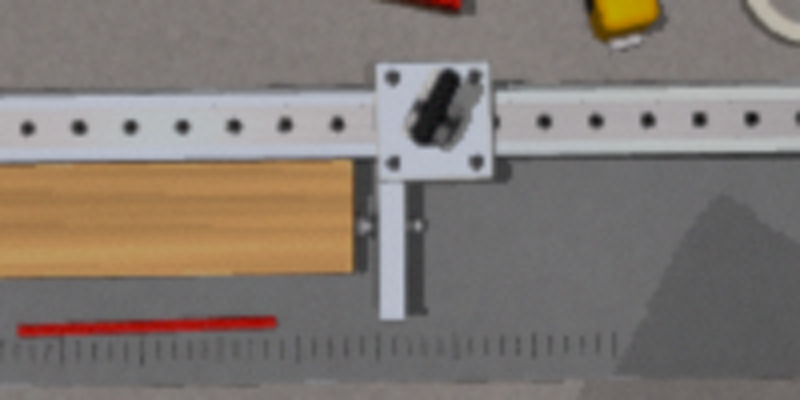

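The final view shows the handle crosswise, the screw tip against the batten end at about (357,226) in the crop, and the batten and pencil where they were. The edge profile of the batten matches the start picture. I'll hand it in.

```bash
python3 -c "
from cell import *
print(finish_job())"
```

```text
the job is handed in; nothing more can be done
None
```

The job is handed in, with no verdict returned: the plunger sits retracted in its rest notch and stays there by itself. The stop was pushed about 130 mm until its bumper screw met the batten at about 11 N of push, and the batten shows no visible shift in the final image.

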